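# Refill the spice rack in order of height

### The arm

A 6-joint arm with a two-finger parallel gripper is mounted at the origin on a cart in front of the work surface, level with it; the furniture and walls round the work are solid. World frame = base frame: x ahead of the robot, y to its left, z up, the work surface at z = 0. Lengths are in mm, angles in rad, forces in N, time in s.
With the tool pointing down it reaches from about 375 to 975 mm from the base axis. Payload 3.8 kg.
Tool frame: the origin (TCP) lies between the finger pads; the fingertips stand 22 mm ahead of it and the grasp point (between the pads) lies 3 mm ahead of it; z points along the fingers, y is the line along which they close (so a half turn about z gives the same grasp; the last joint's range is limited). The gripper opens to 85 mm and grips with 20 to 120 N. Pads are 22 mm wide; open, the fingers measure 114 mm over their backs; the gripper's body (76 mm by 85 mm) begins 54 mm behind the grasp point. The pads swing forward as they close: fully open they stand 13 mm farther back than shut.
Start: joints at [1.203, 0.264, 1.604, -0, 1.274, -0.037], TCP at [219.237, 638.399, 253.28] pointing down, gripper open.
Joint ranges: [-2.63, 2.63], [-0.94, 2.18], [0.31, 2.57], [-1.31, 4.45], [0, 2.66], [-2.55, 2.55]. Speed limits (rad/s): [2.57, 2.57, 3.14, 3.14, 3.14, 3.14].

### API

Orientations are given as a rotation vector (axis times angle).
In Python, from workcell import robot gives the robot as it stands.
- The arm moves only by the tool arm_command, never from a script. Its arguments are lists of equal length, an entry for each row: "offset": the shift along the tool's x, y, z as a fraction of full scale, a list of three; "twist": the turn, a rotation vector about the tool's x, y, z as a fraction of full scale, a list of three; "jaw": the closure, from 0 (fully open) to 1 (shut). A call has 1 to 10 rows; each row is the pose to reach, as a shift and turn from the pose commanded when the call began, along the tool's axes at that moment; what a row does not reach only later rows make up. Full scale, the value 1, is 40 cm for a shift and 90 degrees for a turn. A row lasts 1/10 s, in which the tool goes at most 50 mm and 8.59 degrees, less where a joint would pass 70% of its speed; a pose out of reach is approached as far as the arm can. A call with a number of a shift or a turn outside -1 to 1 is refused whole. A call with a gripper value outside its range is refused whole. The fingers move at their own pace and stop on an object; "newtons" is the grip in N (left out, the last holds). Time passes only in rows, so rows that repeat a pose let the fingers close. It gives the time, the measured TCP pose, the force, the opening and the grip force at its end, in the units of the state.
- robot.observe(): the state, without advancing time (a new reading comes with each control period).
- robot.camera(name): name is "scene" or "top"; returns (picture, depth): 480x640x3 uint8, red, green, blue; 480x640 float32, mm along the optical axis (not along the pixel's ray), 0 where there is no reading.
- robot.camera_info(name): a dict with "mtx" (3x3 intrinsics, pixels), "dist_coeffs" ([k1, k2, p1, p2, k3] as OpenCV has them; the pictures are not rectified), "rvec" (rotation vector, rad) and "tvec" (3), from world to camera coordinates, as OpenCV has them. Camera axes: x right, y down, z forward; pixel columns grow to the right and rows downward; lengths in mm; the calibration is good to about 2 mm. A picture is of the moment at which its call begins. camera_info takes no time and is no camera call.
- robot.finish_job(): hands the job in; it is judged then, once.
The state is a dict: "t": time; "joint_positions": joint angles; "qvel": joint speeds; "joint_torque": joint torques, N m; "position": TCP position; "ee_rot": TCP orientation; "force": force on the tool from outside, world axes, zero at the start; "moment": the same for the moment, N m; "gripper_width": finger opening in mm; "grip_force": force on a finger pad.
Only numpy, scipy, OpenCV 4.12 (cv2) and the standard library are available. Lean on these libraries where they do the work, as an engineer would, in place of code of your own. Each camera call takes 0.05 s, during which the arm holds its last target. There are 200 camera calls.

### The job

The spice rack has been wiped clean and its four things stand along the front of the worktop: the wooden pepper mill, the slim black-capped spice jar, the glass salt shaker and the small green-lidded jar. Put them back, one upright in each bay, in order of height: the shortest in the end bay nearer the red kettle, so that nothing tall is in the way when the kettle is lifted, rising bay by bay to the tallest at the other end.

Things in the scene. Friction and masses are not known exactly. Their poses are not given: they have to be found in the camera images.
- rack: Low pale-wood spice rack, 104 x 364 x 40 mm (x, y, z), fixed. Origin: centre of its underside, on the worktop; y runs along the row of four bays, z up. Bay centres: x = 0, y = -126, -42, 42, 126 mm; a bay is 80 mm along y, 90 along x. Bay floor at z = 18 mm; dividers reach z = 32, the steel rods along front and back (x = -47, 47) z = 33, the end boards z = 40 mm.
- pepper_mill: Brown turned-wood pepper mill, 150 mm tall, the tallest; greatest diameter 58 mm, narrow waist, round head of 50 mm diameter between 109 and 139 mm above its base, small metal knob on top; 0.18 kg, loose. Origin: centre of its underside; z up. (Take care with the arm at the left: a wall cabinet hangs over the back of the worktop, beyond x = 0.62, left of y = 0.03, from z = 0.47 m up.)
- spice_jar: Slim round glass spice jar with a black cap and dark label, 105 mm tall, 41 mm diameter all the way up, the second tallest; 0.11 kg, loose, standing at the front of the worktop (the jars at the back wall are not meant). Origin: centre of its underside; z up.
- salt_shaker: Glass salt shaker with a grey domed top, 90 mm tall, the third tallest; body 44 mm in diameter up to 70 mm above its base, top 34 mm; 0.10 kg, loose. Origin: centre of its underside; z up.
- small_jar: Small round amber jar with a white label and a green lid, 65 mm tall, the shortest; body 56 mm, lid 53 mm in diameter between 47 and 63 mm above its base; 0.14 kg, loose. Origin: centre of its underside; z up.
- kettle: Red electric kettle, 235 mm tall, on its round black base of 165 mm diameter, behind one end of the rack, about 190 mm from the rack's middle line (a purple mug is behind the other end); fixed. It is nearer the rack's +y end if its y in the rack's frame is positive, else the -y end. Origin: on the worktop under the kettle's middle; z up.
Not all that is in view belongs to the job. Leave any blue look-alike of the spice_jar alone.

How it is judged:
By the outcome, as a careful person would: the job done as asked, in the order asked, and still so for the second after the job is handed in, with the robot touching nothing.
It also fails if it takes over 109 s, if anything falls off the work surface, if the arm or the gripper's body presses on something with over 40 N, if the wrist force passes 120 N, or if a joint passes its speed limit or range.

## Working session

There is one attempt and no reset: what is moved stays moved. The work goes in short steps, Python scripts to look and compute and a tool call to move; the robot and the scene stay as the last step left them, time stands still between calls to the robot, and variables do not carry over. Pictures are saved under pics/ and viewed, at most 14 in all, crops included, and the job is handed in when it is done.

Besides the shell and the picture viewer there is one more tool, called after "Call:" in YAML: its name, and indented under it one key for each argument. arm_command: Moves the arm, as the interface text tells. Its arguments: {"type":"object","properties":{"offset":{"type":"array","items":{"type":"array","items":{"type":"number","minimum":-1,"maximum":1}}},"twist":{"type":"array","items":{"type":"array","items":{"type":"number","minimum":-1,"maximum":1}}},"jaw":{"type":"array","items":{"type":"number"}},"newtons":{"type":"number"}},"required":["offset","twist","jaw"]}

```bash
mkdir -p pics; cat > h.py <<'E'
import numpy as np, cv2
from workcell import robot
def snap(n,f):
    im,d=robot.camera(n); cv2.imwrite(f'pics/{f}.png',im[:,:,::-1]); np.save(f'pics/{f}.npy',d); return im,d
def cam(n):
    c=robot.camera_info(n); R=cv2.Rodrigues(np.array(c['rvec'],float))[0]
    return np.array(c['mtx'],float),np.array(c['dist_coeffs'],float),R,np.array(c['tvec'],float).ravel()
def world(n,uv,d):
    K,D,R,t=cam(n); p=cv2.undistortPoints(np.array(uv,float).reshape(-1,1,2),K,D).reshape(-1,2)
    z=np.array([d[int(v),int(u)] for u,v in np.array(uv).reshape(-1,2)])
    return (np.c_[p*z[:,None],z]-t)@R
def cloud(n,d):
    uv=np.stack(np.meshgrid(np.arange(640),np.arange(480)),-1).reshape(-1,2)
    w=world(n,uv,d).reshape(480,640,3); w[d<=0]=np.nan; return w
def plane(n,uv,z):
    K,D,R,t=cam(n); p=cv2.undistortPoints(np.array(uv,float).reshape(-1,1,2),K,D).reshape(-1,2)
    r=np.c_[p,np.ones(len(p))]@R; c=-R.T@t
    return c+r*((z-c[2])/r[:,2])[:,None]
E
python3 - <<'E'
from h import *
for n in('scene','top'):
    snap(n,n+'0'); K,D,R,t=cam(n); print(n,K[0,0],-R.T@t,R[2])
print(robot.observe())
E
```

```text
scene 558.5021583723328 [ -80.45675513 -581.35059976  986.36465801] [ 0.53627122  0.39922422 -0.74366202]
top 467.89637290780496 [ 355.9649129  -114.30287204 1195.84759659] [ 0.17432514  0.03157977 -0.98418162]
{'t': 0.1, 'joint_positions': array([ 1.20308914e+00,  2.64681380e-01,  1.60526264e+00,  1.26158180e-05,
        1.27371929e+00, -3.68753605e-02]), 'qvel': array([ 9.62986037e-05, -1.99898081e-03, -1.93172776e-03,  1.05671877e-04,
        8.42466824e-04, -4.82967592e-04]), 'joint_torque': array([ 6.95734252e-04, -5.16703928e+01, -3.68594456e+01, -2.45939606e-05,
        6.20408086e-03, -8.60298627e-06]), 'position': array([219.01476546, 637.81143623, 252.07047971]), 'ee_rot': array([-0.51723779, -3.09828523,  0.00318202]), 'force': array([1.3565684 , 0.13557942, 0.32329464]), 'moment': array([-0.05722929, -0.0080658 , -0.02953281]), 'grip_force': 0.0, 'gripper_width': 85.55815796445215}
```

View pics/scene0.png

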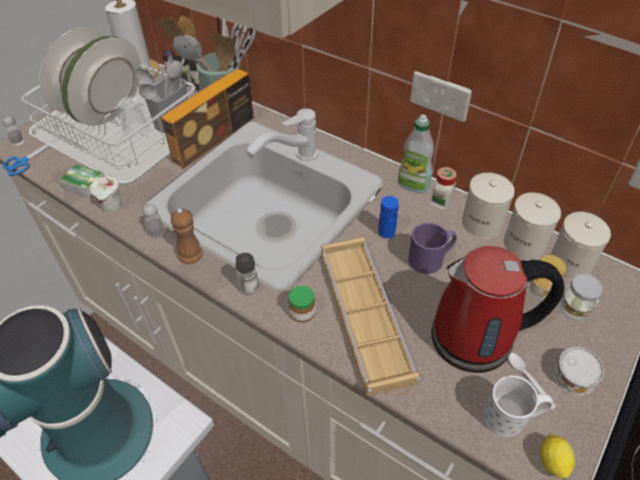

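View pics/top0.png

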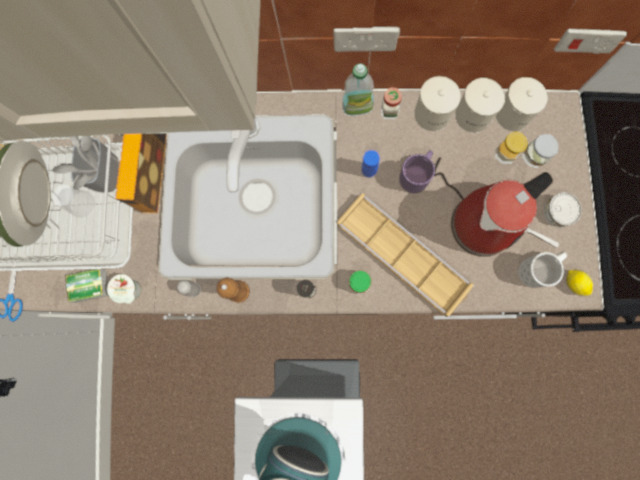

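```bash
python3 - <<'E'
from h import *
im=cv2.imread('pics/scene0.png')
a=cv2.resize(im[185:330,130:335],None,fx=3.6,fy=3.6,interpolation=cv2.INTER_CUBIC)
b=cv2.resize(im[105:150,0:70],None,fx=2.5,fy=2.5); a[:b.shape[0],-b.shape[1]:]=b
cv2.imwrite('pics/crop1.png',a[:600,:800])
d=np.load('pics/scene0.npy'); w=cloud('scene',d); dt=np.load('pics/top0.npy'); wt=cloud('top',dt)
W=np.r_[w.reshape(-1,3),wt.reshape(-1,3)]; W=W[~np.isnan(W[:,0])]
seeds={'salt':(153,219),'mill':(186,240),'jar':(247,275),'small':(301,300),'kettle':(480,320),'mug':(428,245),'salt2?':(13,128),'blue':(388,215)}
for n,uv in seeds.items():
    p=world('scene',[uv],d)[0]
    s=W[(np.hypot(*(W[:,:2]-p[:2]).T)<(130 if n=='kettle' else 50))&(W[:,2]>12)]
    if not len(s): print(n,p); continue
    ztop=np.percentile(s[:,2],99.5)
    tp=s[s[:,2]>ztop-12]
    print(n,p.round(),len(s),'top',ztop.round(),'topc',((tp.max(0)+tp.min(0))/2).round(), 'ext',s.min(0).round(),s.max(0).round())
# rack
rk=W[(W[:,2]>24)&(W[:,2]<44)&(W[:,1]<-100)&(W[:,1]>-520)&(W[:,0]<720)&(W[:,0]>380)]
for c in [(360,198),(344,232),(470,290),(446,311)]: print('rackcorner top',plane('top',[c],38).round())
for c in [(322,247),(362,240),(415,376),(371,390)]: print('rackcorner sc',plane('scene',[c],38).round())
print('table z',np.nanmedian(wt[230:260,560:580,2]),np.nanmedian(w[280:300,200:215,2]))
E
```

```text
salt [415. 259.  61.] 809 top 91.0 topc [422. 274.  86.] ext [398. 249.  12.] [441. 291.  93.]
mill [407. 140.  71.] 1714 top 149.0 topc [418. 155. 144.] ext [388. 125.  12.] [444. 180. 151.]
jar [407. -39.  76.] 1043 top 109.0 topc [419. -24. 104.] ext [398. -47.  12.] [440.  -2. 111.]
small [ 427. -162.   63.] 1219 top 69.0 topc [ 437. -154.   64.] ext [ 408. -183.   12.] [ 464. -126.   71.]
kettle [ 519. -492.  159.] 16437 top 235.0 topc [ 586. -491.  231.] ext [ 410. -620.   12.] [ 646. -366.  238.]
mug [ 745. -289.   15.] 1158 top 90.0 topc [ 730. -299.   85.] ext [ 701. -338.   12.] [ 765. -261.   93.]
salt2? [433. 881.  60.] 375 top 91.0 topc [435. 896.  86.] ext [412. 848.  12.] [482. 913.  92.]
blue [ 716. -193.   82.] 1079 top 110.0 topc [ 735. -185.  105.] ext [ 710. -206.   12.] [ 756. -162.  111.]
rackcorner top [[ 650. -159.   38.]]
rackcorner top [[ 562. -117.   38.]]
rackcorner top [[ 414. -427.   38.]]
rackcorner top [[ 364. -366.   38.]]
rackcorner sc [[ 585. -103.   38.]]
rackcorner sc [[ 653. -166.   38.]]
rackcorner sc [[ 422. -430.   38.]]
rackcorner sc [[ 351. -377.   38.]]
table z -0.12754288504400088 -2.580161670608292
```

View pics/crop1.png

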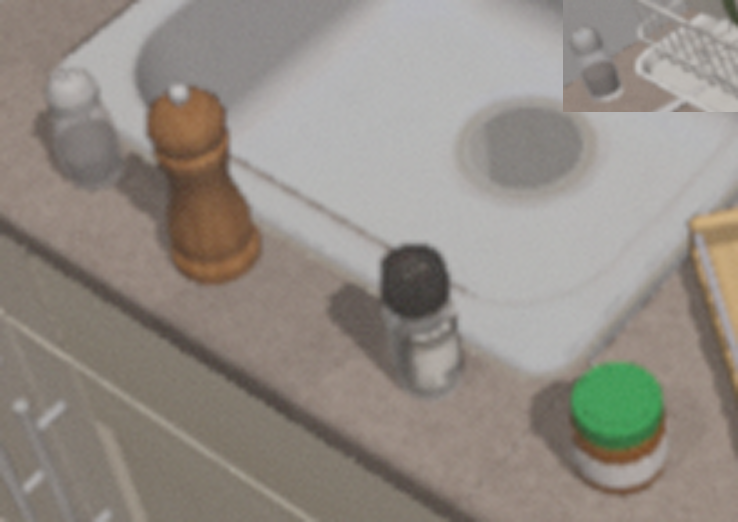

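Shakers: (153,219) stands in the front row with the other three things. (13,130) is by the dish rack and out of reach (r≈997 mm), so the first is the one meant. Spice jar: the black-capped one at (247,272), not the blue one at (388,217). The crop shows salt shaker, mill, black-capped jar and green-lidded jar from left to right. The kettle is at the rack's near-right end. Next I'll refine the rack pose.

```bash
python3 - <<'E'
from h import *
from scipy.optimize import least_squares
P=[]
for n in('scene','top'):
    im=cv2.imread(f'pics/{n}0.png'); d=np.load(f'pics/{n}0.npy'); w=cloud(n,d)
    h=cv2.cvtColor(im,cv2.COLOR_BGR2HSV)
    wood=(h[...,0]>10)&(h[...,0]<28)&(h[...,1]>70)&(h[...,2]>110)
    m=wood&(w[...,2]>4)&(w[...,2]<50)&(w[...,0]>330)&(w[...,0]<690)&(w[...,1]<-90)&(w[...,1]>-450)
    _,l,s,_=cv2.connectedComponentsWithStats(m.astype('uint8')); m=l==1+s[1:,4].argmax()
    p=w[m]; P.append(p); r=cv2.minAreaRect(p[:,:2].astype('float32'))
    print(n,len(p),r, 'hiz',np.percentile(p[:,2],[5,50,95]).round(1))
    hi=p[p[:,2]>34]; print('high',cv2.minAreaRect(hi[:,:2].astype('float32')) if len(hi)>10 else len(hi))
    k=w[(w[...,2]>5)&(w[...,2]<22)&(h[...,2]<60)&(w[...,1]<-350)&(w[...,0]>400)&(w[...,0]<640)]
im=cv2.imread('pics/scene0.png')
cv2.imwrite('pics/crop2.png',cv2.resize(im[230:400,310:425],None,fx=3.5,fy=3.5,interpolation=cv2.INTER_CUBIC))
E
```

```text
scene 6912 ((509.79217529296875, -268.8486328125), (366.857177734375, 112.87754821777344), 49.78287887573242) hiz [13.7 17.6 36.5]
high ((507.7591857910156, -266.52197265625), (365.2942810058594, 100.1176528930664), 49.03843307495117)
top 5286 ((506.6709289550781, -267.45587158203125), (374.2442932128906, 104.16378784179688), 49.07761001586914) hiz [14.2 18.3 37.3]
high ((508.43804931640625, -266.7405700683594), (365.022705078125, 102.43052673339844), 49.07761001586914)
```

View pics/crop2.png

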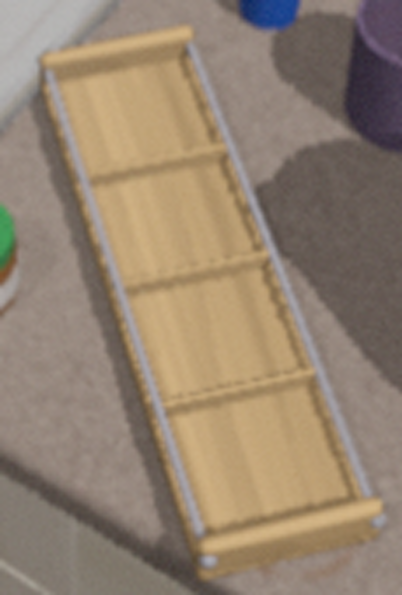

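Call:
arm_command:
  offset:
    - [0, 0, 0]
    - [0, 0, 0]
    - [0, 0, 0]
    - [0, 0, 0]
    - [0, 0, 0]
    - [0, 0, 0]
    - [0, 0, 0]
    - [0, 0, 0]
    - [0, 0, 0]
  twist:
    - [0, 0, 0.09]
    - [0, 0, 0.18]
    - [0, 0, 0.27]
    - [0, 0, 0.36]
    - [0, 0, 0.45]
    - [0, 0, 0.54]
    - [0, 0, 0.62]
    - [0, 0, 0.62]
    - [0, 0, 0.62]
  jaw: [0, 0, 0, 0, 0, 0, 0, 0, 0]
  newtons: 40

```text
t: 1.0
position: [219.2, 638.1, 252.8]
ee_rot: [1.903, 2.499, -0.001]
force: [-0.5, -0.2, 0.7]
gripper_width: 85.4
grip_force: 0.0
```

Rack centre is about (508, -267) with the row direction at 49.05°, and the kettle is at its -row end.

Call:
arm_command:
  offset:
    - [-0.1, 0.03, 0]
    - [-0.2, 0.06, 0]
    - [-0.3, 0.09, 0]
    - [-0.4, 0.12, 0]
    - [-0.5, 0.15, 0]
    - [-0.6, 0.18, 0]
    - [-0.7, 0.21, 0]
    - [-0.8, 0.24, 0]
    - [-0.88, 0.27, 0]
    - [-0.95, 0.29, 0]
  twist:
    - [0, 0, 0.07]
    - [0, 0, 0.14]
    - [0, 0, 0.21]
    - [0, 0, 0.28]
    - [0, 0, 0.35]
    - [0, 0, 0.42]
    - [0, 0, 0.49]
    - [0, 0, 0.56]
    - [0, 0, 0.626]
    - [0, 0, 0.626]
  jaw: [0, 0, 0, 0, 0, 0, 0, 0, 0, 0]

```text
t: 2.0
position: [432.0, 300.5, 253.4]
ee_rot: [2.86, 1.3, 0.001]
force: [0.8, 0.2, 0.5]
gripper_width: 85.1
grip_force: 0.0
```

Call:
arm_command:
  offset:
    - [0, 0, 0]
    - [0, 0, 0]
  twist:
    - [0, 0, 0]
    - [0, 0, 0]
  jaw: [0, 0]

```text
t: 2.2
position: [431.3, 301.9, 253.3]
ee_rot: [-2.859, -1.3, 0.0]
force: [0.1, 0.8, -0.5]
gripper_width: 85.4
grip_force: 0.0
```

```bash
cat >> h.py <<'E'
def off(*targets,z0=None):
    s=robot.observe(); p=np.array(s['position']); R=cv2.Rodrigues(np.array(s['ee_rot']))[0]
    print('at',p.round(1),'xang',np.degrees(np.arctan2(R[1,0],R[0,0])).round(2))
    for t in targets: print(t,((np.array(t)-p)@R/400).round(3))
E
python3 - <<'E'
from h import *
from scipy.optimize import least_squares
S={'salt':(421,273,22,20,66),'mill':(417,154,25,112,136),'jar':(419,-24,20.5,15,90),'small':(436,-154,28,12,45)}
for n,(x,y,r,a,b) in S.items():
  for c in('scene','top'):
    w=cloud(c,np.load(f'pics/{c}0.npy')).reshape(-1,3); w=w[(w[:,2]>a)&(w[:,2]<b)&(np.hypot(w[:,0]-x,w[:,1]-y)<r+12)]
    if len(w)<15: print(n,c,len(w)); continue
    f=least_squares(lambda q:np.hypot(w[:,0]-q[0],w[:,1]-q[1])-r,(x,y),loss='soft_l1',f_scale=2)
    print(n,c,len(w),f.x.round(1),np.abs(f.fun).mean().round(1))
off((421,273,190),(421,273,47))
E
```

```text
salt scene 288 [423.3 276.4] 2.4
salt top 136 [423.3 277. ] 2.2
mill scene 299 [421.3 157.3] 4.2
mill top 228 [418.4 158.5] 4.5
jar scene 434 [420.  -22.7] 1.1
jar top 40 [419.4 -26. ] 0.3
small scene 272 [ 438.6 -152.6] 1.0
small top 43 [ 438.2 -153.5] 0.7
at [431.3 301.9 253.3] xang 48.9
(421, 273, 190) [-0.071  0.028  0.158]
(421, 273, 47) [-0.071  0.028  0.516]
```

Call:
arm_command:
  offset:
    - [-0.03, 0.014, 0.05]
    - [-0.065, 0.028, 0.12]
    - [-0.065, 0.028, 0.2]
    - [-0.065, 0.028, 0.28]
    - [-0.065, 0.028, 0.36]
    - [-0.065, 0.028, 0.43]
    - [-0.065, 0.028, 0.48]
    - [-0.065, 0.028, 0.506]
    - [-0.065, 0.028, 0.506]
    - [-0.065, 0.028, 0.506]
  twist:
    - [0, 0, 0]
    - [0, 0, 0]
    - [0, 0, 0]
    - [0, 0, 0]
    - [0, 0, 0]
    - [0, 0, 0]
    - [0, 0, 0]
    - [0, 0, 0]
    - [0, 0, 0]
    - [0, 0, 0]
  jaw: [0, 0, 0, 0, 0, 0, 0, 0, 0, 0]

```text
t: 3.2
position: [422.8, 276.2, 51.6]
ee_rot: [-2.859, -1.302, -0.002]
force: [-0.1, -0.5, 0.3]
gripper_width: 85.6
grip_force: 0.0
```

Call:
arm_command:
  offset:
    - [0, 0, 0]
    - [0, 0, 0]
    - [0, 0, 0]
    - [0, 0, 0]
    - [0, 0, 0]
    - [0, 0, 0]
    - [0, 0, 0]
    - [0, 0, 0]
  twist:
    - [0, 0, 0]
    - [0, 0, 0]
    - [0, 0, 0]
    - [0, 0, 0]
    - [0, 0, 0]
    - [0, 0, 0]
    - [0, 0, 0]
    - [0, 0, 0]
  jaw: [0.2, 0.4, 0.6, 0.6, 0.6, 0.6, 0.6, 0.6]

```text
t: 4.0
position: [423.2, 275.8, 52.3]
ee_rot: [-2.86, -1.3, -0.003]
force: [-0.5, -0.4, 6.3]
gripper_width: 38.9
grip_force: 39.7
```

```bash
python3 - <<'E'
from h import *
im,d=snap('scene','s1')
cv2.imwrite('pics/crop3.png',cv2.resize(cv2.imread('pics/s1.png')[140:290,90:270],None,fx=3.5,fy=3.5,interpolation=cv2.INTER_CUBIC))
print(robot.observe()['gripper_width'],robot.observe()['force'])
E
```

```text
38.69453916003762 [-1.70485772 -0.78477034  6.69651322]
```

View pics/crop3.png

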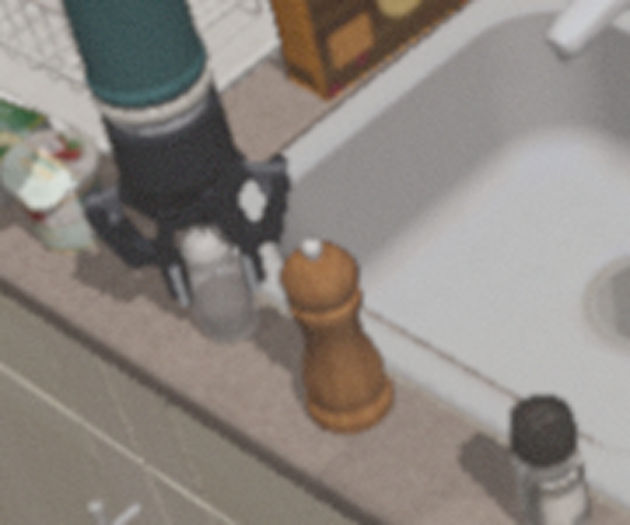

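The shaker is held upright between the pads.

Call:
arm_command:
  offset:
    - [0, 0, -0.06]
    - [0, 0, -0.15]
    - [0, 0, -0.26]
    - [0, 0, -0.37]
    - [0, 0, -0.46]
    - [-0.04, 0.04, -0.5]
    - [-0.1, 0.105, -0.5]
    - [-0.17, 0.18, -0.5]
    - [-0.24, 0.255, -0.5]
    - [-0.31, 0.33, -0.5]
  twist:
    - [0, 0, 0]
    - [0, 0, 0]
    - [0, 0, 0]
    - [0, 0, 0]
    - [0, 0, 0]
    - [0, 0, 0]
    - [0, 0, 0]
    - [0, 0, 0]
    - [0, 0, 0]
    - [0, 0, 0]
  jaw: [0.6, 0.6, 0.6, 0.6, 0.6, 0.6, 0.6, 0.6, 0.6, 0.6]

```text
t: 5.05
position: [440.1, 93.6, 251.1]
ee_rot: [2.859, 1.301, 0.001]
force: [0.5, -0.9, -1.2]
gripper_width: 38.6
grip_force: 40.5
```

Call:
arm_command:
  offset:
    - [-0.07, 0.075, 0]
    - [-0.14, 0.15, 0]
    - [-0.21, 0.225, 0]
    - [-0.28, 0.3, 0]
    - [-0.35, 0.375, 0]
    - [-0.42, 0.45, 0]
    - [-0.49, 0.525, 0]
    - [-0.56, 0.6, 0]
    - [-0.61, 0.65, 0]
    - [-0.64, 0.68, 0]
  twist:
    - [0, 0, 0]
    - [0, 0, 0]
    - [0, 0, 0]
    - [0, 0, 0]
    - [0, 0, 0]
    - [0, 0, 0]
    - [0, 0, 0]
    - [0, 0, 0]
    - [0, 0, 0]
    - [0, 0, 0]
  jaw: [0.6, 0.6, 0.6, 0.6, 0.6, 0.6, 0.6, 0.6, 0.6, 0.6]

```text
t: 6.05
position: [476.7, -278.8, 250.7]
ee_rot: [2.861, 1.297, -0.0]
force: [0.6, 0.1, -1.4]
gripper_width: 39.0
grip_force: 40.5
```

Call:
arm_command:
  offset:
    - [0, 0, 0]
    - [0, 0, 0]
    - [0, 0, 0]
  twist:
    - [0, 0, 0]
    - [0, 0, 0]
    - [0, 0, 0]
  jaw: [0.6, 0.6, 0.6]

```text
t: 6.35
position: [477.0, -275.3, 250.8]
ee_rot: [-2.858, -1.302, -0.0]
force: [0.7, -0.0, -1.5]
gripper_width: 38.6
grip_force: 40.5
```

```bash
python3 - <<'E'
from h import *
off((480.5,-298.3,250),(480.5,-298.3,72))
im,d=snap('scene','s2')
cv2.imwrite('pics/crop4.png',cv2.resize(cv2.imread('pics/s2.png')[170:410,250:560],None,fx=2.4,fy=2.4,interpolation=cv2.INTER_CUBIC))
E
```

```text
at [ 477.  -275.3  250.8] xang 48.96
(480.5, -298.3, 250) [-0.038  0.044  0.002]
(480.5, -298.3, 72) [-0.038  0.045  0.447]
```

View pics/crop4.png

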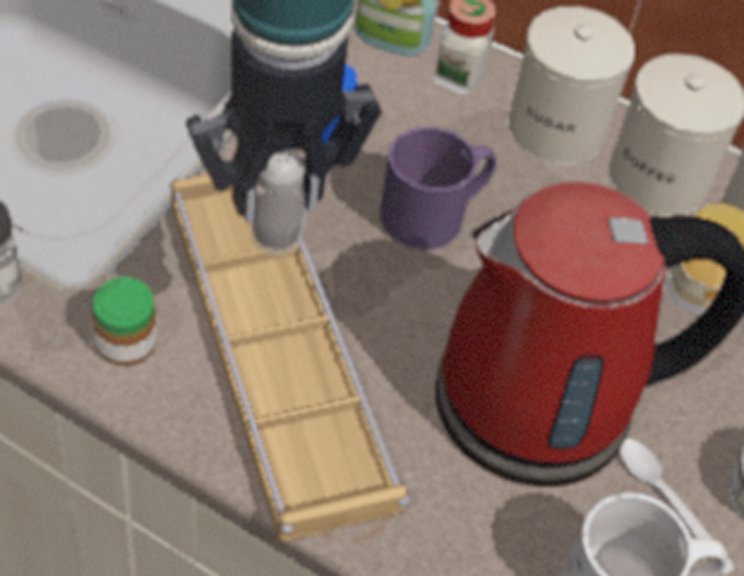

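The shaker is held upright, above the rack. Lowering it into the second bay from the kettle.

Call:
arm_command:
  offset:
    - [-0.019, 0.022, 0.05]
    - [-0.038, 0.045, 0.12]
    - [-0.038, 0.045, 0.2]
    - [-0.038, 0.045, 0.28]
    - [-0.038, 0.045, 0.35]
    - [-0.038, 0.045, 0.4]
    - [-0.038, 0.045, 0.43]
    - [-0.038, 0.045, 0.442]
    - [-0.038, 0.045, 0.447]
    - [-0.038, 0.045, 0.447]
  twist:
    - [0, 0, 0]
    - [0, 0, 0]
    - [0, 0, 0]
    - [0, 0, 0]
    - [0, 0, 0]
    - [0, 0, 0]
    - [0, 0, 0]
    - [0, 0, 0]
    - [0, 0, 0]
    - [0, 0, 0]
  jaw: [0.6, 0.6, 0.6, 0.6, 0.6, 0.6, 0.6, 0.6, 0.6, 0.6]

```text
t: 7.4
position: [481.5, -300.1, 73.0]
ee_rot: [2.858, 1.3, 0.001]
force: [-0.4, 0.1, -0.7]
gripper_width: 38.9
grip_force: 40.5
```

Call:
arm_command:
  offset:
    - [0, 0, 0]
    - [0, 0, 0]
  twist:
    - [0, 0, 0]
    - [0, 0, 0]
  jaw: [0.6, 0.6]

```text
t: 7.6
position: [481.4, -300.4, 73.2]
ee_rot: [2.858, 1.3, 0.002]
force: [-0.7, 0.0, 0.2]
gripper_width: 38.8
grip_force: 40.5
```

Call:
arm_command:
  offset:
    - [0, 0, 0.003]
    - [0, 0, 0.006]
    - [0, 0, 0.006]
    - [0, 0, 0.006]
  twist:
    - [0, 0, 0]
    - [0, 0, 0]
    - [0, 0, 0]
    - [0, 0, 0]
  jaw: [0.6, 0.6, 0.6, 0.6]

```text
t: 8.0
position: [481.0, -300.2, 70.3]
ee_rot: [2.859, 1.3, 0.001]
force: [-0.5, 0.3, 3.3]
gripper_width: 39.2
grip_force: 41.3
```

Contact. I'll release, wait, then rise.

Call:
arm_command:
  offset:
    - [0, 0, 0]
    - [0, 0, 0]
    - [0, 0, 0]
    - [0, 0, 0]
    - [0, 0, 0]
    - [0, 0, 0]
    - [0, 0, 0]
  twist:
    - [0, 0, 0]
    - [0, 0, 0]
    - [0, 0, 0]
    - [0, 0, 0]
    - [0, 0, 0]
    - [0, 0, 0]
    - [0, 0, 0]
  jaw: [0.45, 0.3, 0.1, 0, 0, 0, 0]

```text
t: 8.7
position: [480.7, -299.9, 69.7]
ee_rot: [-2.86, -1.301, 0.0]
force: [-0.1, 0.5, -0.2]
gripper_width: 85.3
grip_force: 0.0
```

Call:
arm_command:
  offset:
    - [0, 0, -0.03]
    - [0, 0, -0.09]
    - [0, 0, -0.17]
    - [0, 0, -0.26]
    - [0, 0, -0.34]
    - [0, 0, -0.4]
    - [0, 0, -0.44]
    - [0, 0, -0.44]
    - [0, 0, -0.44]
  twist:
    - [0, 0, 0]
    - [0, 0, 0]
    - [0, 0, 0]
    - [0, 0, 0]
    - [0, 0, 0]
    - [0, 0, 0]
    - [0, 0, 0]
    - [0, 0, 0]
    - [0, 0, 0]
  jaw: [0, 0, 0, 0, 0, 0, 0, 0, 0]

```text
t: 9.6
position: [480.4, -299.7, 245.3]
ee_rot: [-2.859, -1.3, 0.0]
force: [0.4, -0.2, -0.9]
gripper_width: 85.4
grip_force: 0.0
```

```bash
python3 - <<'E'
from h import *
off((438.4,-153,250),(438.4,-153,58))
E
```

```text
at [ 480.4 -299.7  245.3] xang 48.91
(438.4, -153, 250) [ 0.207 -0.32  -0.012]
(438.4, -153, 58) [ 0.207 -0.32   0.468]
```

Call:
arm_command:
  offset:
    - [0.03, -0.05, 0]
    - [0.08, -0.13, 0]
    - [0.14, -0.215, 0]
    - [0.185, -0.29, 0]
    - [0.207, -0.32, 0.05]
    - [0.207, -0.32, 0.14]
    - [0.207, -0.32, 0.24]
    - [0.207, -0.32, 0.34]
    - [0.207, -0.32, 0.42]
    - [0.207, -0.32, 0.455]
  twist:
    - [0, 0, 0]
    - [0, 0, 0]
    - [0, 0, 0]
    - [0, 0, 0]
    - [0, 0, 0]
    - [0, 0, 0]
    - [0, 0, 0]
    - [0, 0, 0]
    - [0, 0, 0]
    - [0, 0, 0]
  jaw: [0, 0, 0, 0, 0, 0, 0, 0, 0, 0]

```text
t: 10.6
position: [433.9, -151.3, 58.1]
ee_rot: [-2.853, -1.297, 0.011]
force: [-1.0, 0.3, 0.4]
gripper_width: 85.6
grip_force: 0.0
```

Call:
arm_command:
  offset:
    - [0, 0, 0.013]
    - [0, 0, 0.013]
    - [0, 0, 0.013]
    - [0, 0, 0.013]
    - [0, 0, 0.013]
    - [0, 0, 0.013]
    - [0, 0, 0.013]
    - [0, 0, 0.013]
    - [0, 0, 0.013]
  twist:
    - [0, 0, 0]
    - [0, 0, 0]
    - [0, 0, 0]
    - [0, 0, 0]
    - [0, 0, 0]
    - [0, 0, 0]
    - [0, 0, 0]
    - [0, 0, 0]
    - [0, 0, 0]
  jaw: [0, 0, 0.15, 0.3, 0.5, 0.5, 0.5, 0.5, 0.5]

```text
t: 11.5
position: [439.9, -153.9, 60.1]
ee_rot: [2.858, 1.3, 0.003]
force: [-0.8, 0.2, 5.5]
gripper_width: 51.9
grip_force: 41.4
```

```bash
python3 - <<'E'
from h import *
snap('scene','s3')
cv2.imwrite('pics/crop5.png',cv2.resize(cv2.imread('pics/s3.png')[200:400,220:440],None,fx=3,fy=3,interpolation=cv2.INTER_CUBIC))
off((425.4,-361.8,250),(425.4,-361.8,78))
E
```

```text
at [ 439.9 -153.9   60.1] xang 48.91
(425.4, -361.8, 250) [-0.415  0.316 -0.474]
(425.4, -361.8, 78) [-0.416  0.314 -0.044]
```

View pics/crop5.png

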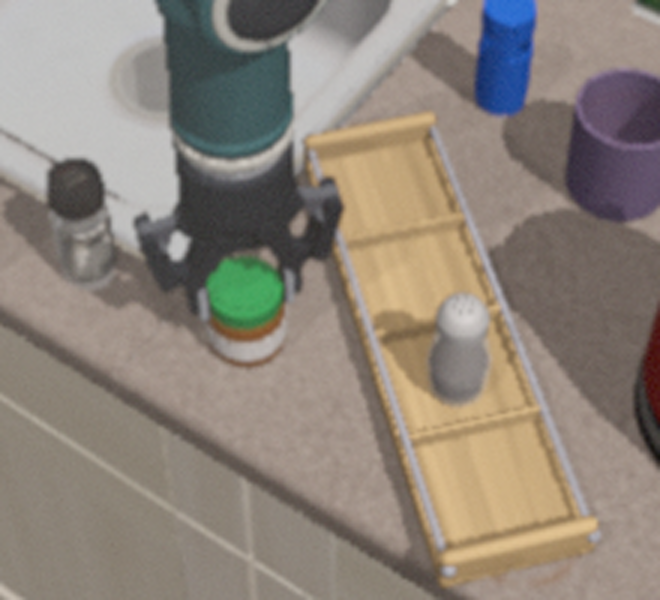

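The shaker stands upright in its bay, and the green-lidded jar is gripped by its lid.

Call:
arm_command:
  offset:
    - [0, 0, -0.04]
    - [0, 0, -0.12]
    - [0, 0, -0.22]
    - [0, 0, -0.3]
    - [-0.03, 0.023, -0.35]
    - [-0.1, 0.076, -0.37]
    - [-0.19, 0.144, -0.37]
    - [-0.28, 0.212, -0.37]
    - [-0.36, 0.272, -0.37]
    - [-0.4, 0.303, -0.37]
  twist:
    - [0, 0, 0]
    - [0, 0, 0]
    - [0, 0, 0]
    - [0, 0, 0]
    - [0, 0, 0]
    - [0, 0, 0]
    - [0, 0, 0]
    - [0, 0, 0]
    - [0, 0, 0]
    - [0, 0, 0]
  jaw: [0.5, 0.5, 0.5, 0.5, 0.5, 0.5, 0.5, 0.5, 0.5, 0.5]

```text
t: 12.55
position: [424.3, -356.5, 206.7]
ee_rot: [2.86, 1.297, -0.0]
force: [0.2, 0.2, -1.2]
gripper_width: 51.7
grip_force: 41.2
```

Call:
arm_command:
  offset:
    - [0, 0, 0]
    - [0, 0, 0]
    - [0, 0, 0]
  twist:
    - [0, 0, 0]
    - [0, 0, 0]
    - [0, 0, 0]
  jaw: [0.5, 0.5, 0.5]

```text
t: 12.85
position: [424.8, -352.2, 206.2]
ee_rot: [-2.858, -1.301, -0.0]
force: [-0.2, 0.0, -1.2]
gripper_width: 51.6
grip_force: 41.2
```

```bash
python3 - <<'E'
from h import *
off((425.4,-361.8,81))
E
```

```text
at [ 424.8 -352.2  206.2] xang 48.95
(425.4, -361.8, 81) [-0.017  0.017  0.313]
```

Call:
arm_command:
  offset:
    - [-0.017, 0.017, 0.05]
    - [-0.017, 0.017, 0.12]
    - [-0.017, 0.017, 0.19]
    - [-0.017, 0.017, 0.25]
    - [-0.017, 0.017, 0.29]
    - [-0.017, 0.017, 0.31]
    - [-0.017, 0.017, 0.316]
    - [-0.017, 0.017, 0.321]
    - [-0.017, 0.017, 0.321]
    - [-0.017, 0.017, 0.321]
  twist:
    - [0, 0, 0]
    - [0, 0, 0]
    - [0, 0, 0]
    - [0, 0, 0]
    - [0, 0, 0]
    - [0, 0, 0]
    - [0, 0, 0]
    - [0, 0, 0]
    - [0, 0, 0]
    - [0, 0, 0]
  jaw: [0.5, 0.5, 0.5, 0.5, 0.5, 0.5, 0.5, 0.5, 0.5, 0.5]

```text
t: 13.85
position: [426.1, -363.7, 79.2]
ee_rot: [2.858, 1.3, 0.001]
force: [0.4, 0.5, -1.6]
gripper_width: 51.8
grip_force: 41.2
```

Call:
arm_command:
  offset:
    - [0, 0, 0.004]
    - [0, 0, 0.006]
    - [0, 0, 0.006]
    - [0, 0, 0.006]
  twist:
    - [0, 0, 0]
    - [0, 0, 0]
    - [0, 0, 0]
    - [0, 0, 0]
  jaw: [0.5, 0.5, 0.5, 0.5]

```text
t: 14.25
position: [426.2, -363.9, 78.1]
ee_rot: [2.858, 1.299, 0.001]
force: [-2.7, 2.4, 9.2]
gripper_width: 51.5
grip_force: 42.7
```

Seated. Release and rise.

Call:
arm_command:
  offset:
    - [0, 0, 0]
    - [0, 0, 0]
    - [0, 0, 0]
    - [0, 0, 0]
    - [0, 0, 0]
    - [0, 0, 0]
    - [0, 0, 0]
  twist:
    - [0, 0, 0]
    - [0, 0, 0]
    - [0, 0, 0]
    - [0, 0, 0]
    - [0, 0, 0]
    - [0, 0, 0]
    - [0, 0, 0]
  jaw: [0.35, 0.2, 0.1, 0, 0, 0, 0]

```text
t: 14.95
position: [425.5, -363.2, 75.6]
ee_rot: [-2.86, -1.3, 0.0]
force: [0.1, 0.0, -0.0]
gripper_width: 85.3
grip_force: 0.0
```

Call:
arm_command:
  offset:
    - [0, 0, -0.03]
    - [0, 0, -0.09]
    - [0, 0, -0.17]
    - [0, 0, -0.26]
    - [0, 0, -0.34]
    - [0, 0, -0.4]
    - [0, 0, -0.43]
    - [0, 0, -0.43]
    - [0, 0, -0.43]
  twist:
    - [0, 0, 0]
    - [0, 0, 0]
    - [0, 0, 0]
    - [0, 0, 0]
    - [0, 0, 0]
    - [0, 0, 0]
    - [0, 0, 0]
    - [0, 0, 0]
    - [0, 0, 0]
  jaw: [0, 0, 0, 0, 0, 0, 0, 0, 0]

```text
t: 15.85
position: [425.1, -362.8, 246.9]
ee_rot: [-2.859, -1.3, 0.001]
force: [-0.5, 0.5, -0.6]
gripper_width: 85.6
grip_force: 0.0
```

```bash
python3 - <<'E'
from h import *
off((420,-23.5,200),(420,-23.5,73))
E
```

```text
at [ 425.1 -362.8  246.9] xang 48.91
(420, -23.5, 200) [ 0.631 -0.567  0.118]
(420, -23.5, 73) [ 0.631 -0.567  0.435]
```

Call:
arm_command:
  offset:
    - [0.04, -0.036, 0]
    - [0.11, -0.099, 0]
    - [0.19, -0.171, 0]
    - [0.27, -0.243, 0]
    - [0.35, -0.315, 0]
    - [0.43, -0.387, 0]
    - [0.51, -0.459, 0]
    - [0.58, -0.521, 0]
    - [0.62, -0.557, 0]
    - [0.631, -0.567, 0]
  twist:
    - [0, 0, 0]
    - [0, 0, 0]
    - [0, 0, 0]
    - [0, 0, 0]
    - [0, 0, 0]
    - [0, 0, 0]
    - [0, 0, 0]
    - [0, 0, 0]
    - [0, 0, 0]
    - [0, 0, 0]
  jaw: [0, 0, 0, 0, 0, 0, 0, 0, 0, 0]

```text
t: 16.85
position: [418.6, -21.1, 245.8]
ee_rot: [-2.855, -1.304, 0.004]
force: [0.4, -0.6, -1.0]
gripper_width: 85.4
grip_force: 0.0
```

Call:
arm_command:
  offset:
    - [0, 0, 0]
    - [0, 0, 0.05]
    - [0, 0, 0.13]
    - [0, 0, 0.22]
    - [0, 0, 0.31]
    - [0, 0, 0.38]
    - [0, 0, 0.42]
    - [0, 0, 0.435]
    - [0, 0, 0.435]
    - [0, 0, 0.435]
  twist:
    - [0, 0, 0]
    - [0, 0, 0]
    - [0, 0, 0]
    - [0, 0, 0]
    - [0, 0, 0]
    - [0, 0, 0]
    - [0, 0, 0]
    - [0, 0, 0]
    - [0, 0, 0]
    - [0, 0, 0]
  jaw: [0, 0, 0, 0, 0, 0, 0, 0, 0, 0]

```text
t: 17.85
position: [421.2, -24.5, 74.4]
ee_rot: [2.86, 1.299, 0.001]
force: [-0.3, 0.5, 0.6]
gripper_width: 85.3
grip_force: 0.0
```

Call:
arm_command:
  offset:
    - [0, 0, 0]
    - [0, 0, 0]
    - [0, 0, 0]
    - [0, 0, 0]
    - [0, 0, 0]
    - [0, 0, 0]
    - [0, 0, 0]
    - [0, 0, 0]
  twist:
    - [0, 0, 0]
    - [0, 0, 0]
    - [0, 0, 0]
    - [0, 0, 0]
    - [0, 0, 0]
    - [0, 0, 0]
    - [0, 0, 0]
    - [0, 0, 0]
  jaw: [0.2, 0.4, 0.6, 0.65, 0.65, 0.65, 0.65, 0.65]

```text
t: 18.65
position: [421.3, -24.0, 74.5]
ee_rot: [2.859, 1.3, 0.002]
force: [-0.8, -0.9, 5.3]
gripper_width: 40.2
grip_force: 40.1
```

```bash
python3 - <<'E'
from h import *
snap('scene','s4')
cv2.imwrite('pics/crop6.png',cv2.resize(cv2.imread('pics/s4.png')[180:400,140:440],None,fx=2.6,fy=2.6,interpolation=cv2.INTER_CUBIC))
off((535.5,-234.9,250),(535.5,-234.9,91))
E
```

```text
at [421.2 -24.   74.5] xang 48.92
(535.5, -234.9, 250) [-0.209  0.562 -0.438]
(535.5, -234.9, 91) [-0.21   0.562 -0.041]
```

View pics/crop6.png

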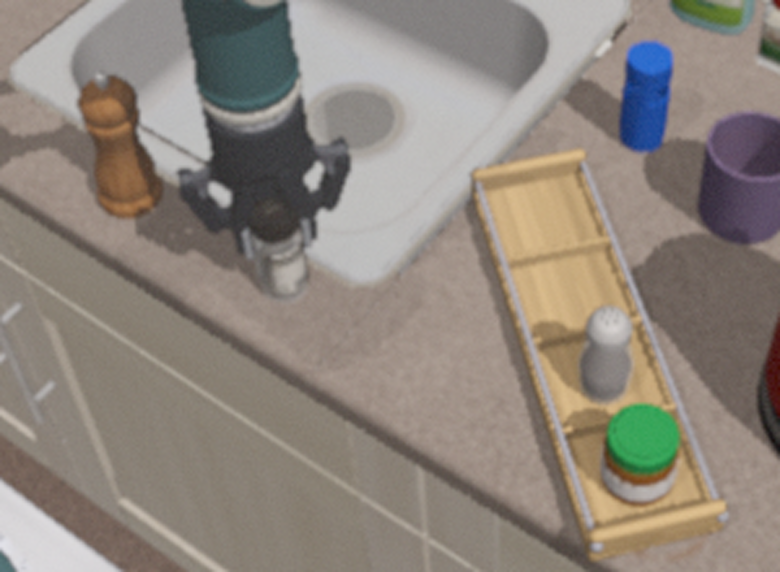

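The jar and shaker are seated and the spice jar is gripped. Next: lift and carry to the third bay.

Call:
arm_command:
  offset:
    - [0, 0, -0.05]
    - [0, 0, -0.13]
    - [0, 0, -0.23]
    - [0, 0, -0.32]
    - [-0.01, 0.03, -0.38]
    - [-0.037, 0.1, -0.4]
    - [-0.07, 0.19, -0.4]
    - [-0.105, 0.28, -0.4]
    - [-0.14, 0.37, -0.4]
    - [-0.17, 0.46, -0.4]
  twist:
    - [0, 0, 0]
    - [0, 0, 0]
    - [0, 0, 0]
    - [0, 0, 0]
    - [0, 0, 0]
    - [0, 0, 0]
    - [0, 0, 0]
    - [0, 0, 0]
    - [0, 0, 0]
    - [0, 0, 0]
  jaw: [0.65, 0.65, 0.65, 0.65, 0.65, 0.65, 0.65, 0.65, 0.65, 0.65]

```text
t: 19.7
position: [514.5, -197.3, 232.9]
ee_rot: [-2.859, -1.3, 0.001]
force: [-0.9, -0.5, -1.3]
gripper_width: 40.0
grip_force: 40.7
```

Call:
arm_command:
  offset:
    - [-0.02, 0.06, 0]
    - [-0.04, 0.1, 0]
    - [-0.04, 0.1, 0]
    - [-0.04, 0.1, 0]
    - [-0.04, 0.1, 0]
  twist:
    - [0, 0, 0]
    - [0, 0, 0]
    - [0, 0, 0]
    - [0, 0, 0]
    - [0, 0, 0]
  jaw: [0.65, 0.65, 0.65, 0.65, 0.65]

```text
t: 20.2
position: [533.4, -233.3, 233.3]
ee_rot: [-2.858, -1.301, 0.001]
force: [0.3, -0.9, -1.8]
gripper_width: 39.7
grip_force: 40.7
```

```bash
python3 - <<'E'
from h import *
off((535.5,-234.9,93))
E
```

```text
at [ 533.4 -233.3  233.3] xang 48.94
(535.5, -234.9, 93) [0.001 0.007 0.351]
```

Call:
arm_command:
  offset:
    - [0, 0.005, 0.05]
    - [0, 0.005, 0.13]
    - [0, 0.005, 0.21]
    - [0, 0.005, 0.28]
    - [0, 0.005, 0.325]
    - [0, 0.005, 0.343]
    - [0, 0.005, 0.35]
    - [0, 0.005, 0.355]
    - [0, 0.005, 0.359]
    - [0, 0.005, 0.359]
  twist:
    - [0, 0, 0]
    - [0, 0, 0]
    - [0, 0, 0]
    - [0, 0, 0]
    - [0, 0, 0]
    - [0, 0, 0]
    - [0, 0, 0]
    - [0, 0, 0]
    - [0, 0, 0]
    - [0, 0, 0]
  jaw: [0.65, 0.65, 0.65, 0.65, 0.65, 0.65, 0.65, 0.65, 0.65, 0.65]

```text
t: 21.2
position: [536.5, -235.9, 92.6]
ee_rot: [2.859, 1.3, 0.002]
force: [-1.9, 2.4, 4.5]
gripper_width: 39.9
grip_force: 41.1
```

Call:
arm_command:
  offset:
    - [0, 0, 0]
    - [0, 0, 0.002]
  twist:
    - [0, 0, 0]
    - [0, 0, 0]
  jaw: [0.65, 0.65]

```text
t: 21.4
position: [536.5, -235.9, 92.5]
ee_rot: [2.859, 1.3, 0.002]
force: [-4.5, 2.9, 14.0]
gripper_width: 40.0
grip_force: 42.0
```

Seated. Release and rise.

Call:
arm_command:
  offset:
    - [0, 0, -0.002]
    - [0, 0, -0.002]
    - [0, 0, -0.002]
    - [0, 0, -0.002]
    - [0, 0, -0.002]
    - [0, 0, -0.002]
    - [0, 0, -0.002]
    - [0, 0, -0.002]
  twist:
    - [0, 0, 0]
    - [0, 0, 0]
    - [0, 0, 0]
    - [0, 0, 0]
    - [0, 0, 0]
    - [0, 0, 0]
    - [0, 0, 0]
    - [0, 0, 0]
  jaw: [0.65, 0.45, 0.3, 0.1, 0, 0, 0, 0]

```text
t: 22.2
position: [535.5, -235.7, 89.9]
ee_rot: [-2.86, -1.3, 0.0]
force: [-0.3, -0.3, 0.9]
gripper_width: 85.2
grip_force: 0.0
```

Call:
arm_command:
  offset:
    - [0, 0, -0.03]
    - [0, 0, -0.09]
    - [0, 0, -0.17]
    - [0, 0, -0.26]
    - [0, 0, -0.34]
    - [0, 0, -0.4]
    - [0, 0, -0.4]
    - [0, 0, -0.4]
  twist:
    - [0, 0, 0]
    - [0, 0, 0]
    - [0, 0, 0]
    - [0, 0, 0]
    - [0, 0, 0]
    - [0, 0, 0]
    - [0, 0, 0]
    - [0, 0, 0]
  jaw: [0, 0, 0, 0, 0, 0, 0, 0]

```text
t: 23.0
position: [535.9, -235.9, 251.2]
ee_rot: [2.858, 1.3, 0.002]
force: [0.3, 0.9, 0.0]
gripper_width: 85.5
grip_force: 0.0
```

```bash
python3 - <<'E'
from h import *
im,d=snap('top','t2'); ds=snap('scene','s5')[1]
w=np.r_[cloud('top',d).reshape(-1,3),cloud('scene',ds).reshape(-1,3)]
for c,(u,v) in {'mill':(417,156)}.items():
    for a,b in((113,136),(2,25),(140,150)):
        s=w[(np.hypot(w[:,0]-u,w[:,1]-v)<40)&(w[:,2]>a)&(w[:,2]<b)]; print(a,b,s.min(0).round(),s.max(0).round(),np.median(s,0).round(1))
off((417,155,250),(417,155,127))
E
```

```text
113 136 [393. 125. 113.] [443. 180. 136.] [412.4 145.3 129.7]
2 25 [378. 117.   2.] [457. 193.  25.] [404.1 137.2  10. ]
140 150 [410. 143. 140.] [430. 168. 150.] [417.4 152.8 146.1]
at [ 534.7 -235.3  248.7] xang 48.91
(417, 155, 250) [ 0.542 -0.863 -0.002]
(417, 155, 127) [ 0.542 -0.862  0.306]
```

Call:
arm_command:
  offset:
    - [0.04, -0.064, 0]
    - [0.1, -0.16, 0]
    - [0.16, -0.255, 0]
    - [0.22, -0.35, 0]
    - [0.28, -0.446, 0]
    - [0.34, -0.541, 0]
    - [0.4, -0.637, 0]
    - [0.46, -0.732, 0]
    - [0.51, -0.812, 0]
    - [0.541, -0.861, 0]
  twist:
    - [0, 0, 0]
    - [0, 0, 0]
    - [0, 0, 0]
    - [0, 0, 0]
    - [0, 0, 0]
    - [0, 0, 0]
    - [0, 0, 0]
    - [0, 0, 0]
    - [0, 0, 0]
    - [0, 0, 0]
  jaw: [0, 0, 0, 0, 0, 0, 0, 0, 0, 0]

```text
t: 24.1
position: [416.1, 155.6, 248.2]
ee_rot: [-2.857, -1.303, 0.005]
force: [-0.1, 0.6, -0.5]
gripper_width: 85.2
grip_force: 0.0
```

Call:
arm_command:
  offset:
    - [0, 0, 0]
    - [0, 0, 0]
    - [0, 0, 0]
  twist:
    - [0, 0, 0]
    - [0, 0, 0]
    - [0, 0, 0]
  jaw: [0, 0, 0]

```text
t: 24.4
position: [418.1, 152.8, 249.2]
ee_rot: [2.86, 1.3, -0.003]
force: [-0.5, -0.5, -0.4]
gripper_width: 85.4
grip_force: 0.0
```

```bash
python3 - <<'E'
from h import *
off((418,154,127))
E
```

```text
at [418.1 152.8 249.2] xang 48.87
(418, 154, 127) [ 0.003 -0.002  0.305]
```

Call:
arm_command:
  offset:
    - [0.003, 0, 0.05]
    - [0.003, 0, 0.12]
    - [0.003, 0, 0.19]
    - [0.003, 0, 0.25]
    - [0.003, 0, 0.29]
    - [0.003, 0, 0.305]
    - [0.003, 0, 0.305]
    - [0.003, 0, 0.305]
  twist:
    - [0, 0, 0]
    - [0, 0, 0]
    - [0, 0, 0]
    - [0, 0, 0]
    - [0, 0, 0]
    - [0, 0, 0]
    - [0, 0, 0]
    - [0, 0, 0]
  jaw: [0, 0, 0, 0, 0, 0, 0, 0]

```text
t: 25.2
position: [419.9, 154.3, 128.9]
ee_rot: [2.86, 1.299, 0.002]
force: [0.2, -0.0, 0.2]
gripper_width: 85.8
grip_force: 0.0
```

Call:
arm_command:
  offset:
    - [0, 0, 0]
    - [0, 0, 0]
    - [0, 0, 0]
    - [0, 0, 0]
    - [0, 0, 0]
    - [0, 0, 0]
    - [0, 0, 0]
    - [0, 0, 0]
  twist:
    - [0, 0, 0]
    - [0, 0, 0]
    - [0, 0, 0]
    - [0, 0, 0]
    - [0, 0, 0]
    - [0, 0, 0]
    - [0, 0, 0]
    - [0, 0, 0]
  jaw: [0.15, 0.3, 0.45, 0.55, 0.55, 0.55, 0.55, 0.55]

```text
t: 26.0
position: [419.9, 155.1, 129.4]
ee_rot: [-2.86, -1.301, -0.003]
force: [-1.7, -0.5, 5.5]
gripper_width: 46.6
grip_force: 40.3
```

```bash
python3 - <<'E'
from h import *
snap('scene','s6')
cv2.imwrite('pics/crop7.png',cv2.resize(cv2.imread('pics/s6.png')[140:400,140:440],None,fx=2.3,fy=2.3,interpolation=cv2.INTER_CUBIC))
off((590.6,-171.4,280),(590.6,-171.4,147))
E
```

```text
at [420.  155.2 129.4] xang 48.91
(590.6, -171.4, 280) [-0.334  0.858 -0.376]
(590.6, -171.4, 147) [-0.335  0.858 -0.044]
```

View pics/crop7.png

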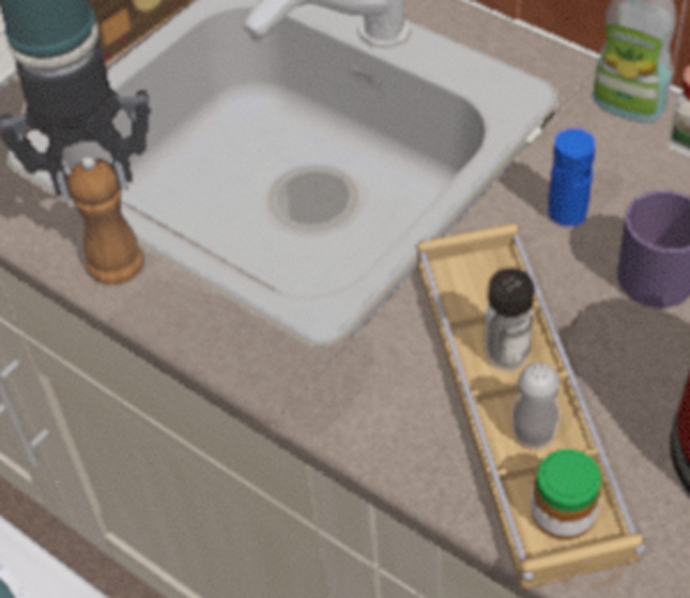

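Three things stand correctly in the rack, and the mill is gripped by its head. Carrying it to the last bay.

Call:
arm_command:
  offset:
    - [0, 0, -0.03]
    - [0, 0, -0.08]
    - [0, 0, -0.15]
    - [0, 0, -0.22]
    - [0, 0, -0.29]
    - [-0.008, 0.02, -0.33]
    - [-0.025, 0.065, -0.34]
    - [-0.05, 0.13, -0.34]
    - [-0.082, 0.21, -0.34]
    - [-0.113, 0.29, -0.34]
  twist:
    - [0, 0, 0]
    - [0, 0, 0]
    - [0, 0, 0]
    - [0, 0, 0]
    - [0, 0, 0]
    - [0, 0, 0]
    - [0, 0, 0]
    - [0, 0, 0]
    - [0, 0, 0]
    - [0, 0, 0]
  jaw: [0.6, 0.6, 0.6, 0.6, 0.6, 0.6, 0.6, 0.6, 0.6, 0.6]
  newtons: 60

```text
t: 27.05
position: [476.6, 43.4, 264.4]
ee_rot: [2.859, 1.302, -0.0]
force: [0.7, -0.2, -2.2]
gripper_width: 45.9
grip_force: 61.8
```

Call:
arm_command:
  offset:
    - [-0.031, 0.08, 0]
    - [-0.062, 0.16, 0]
    - [-0.094, 0.24, 0]
    - [-0.125, 0.32, 0]
    - [-0.156, 0.4, 0]
    - [-0.183, 0.47, 0]
    - [-0.203, 0.52, 0]
    - [-0.215, 0.55, 0]
    - [-0.221, 0.566, 0]
    - [-0.221, 0.566, 0]
  twist:
    - [0, 0, 0]
    - [0, 0, 0]
    - [0, 0, 0]
    - [0, 0, 0]
    - [0, 0, 0]
    - [0, 0, 0]
    - [0, 0, 0]
    - [0, 0, 0]
    - [0, 0, 0]
    - [0, 0, 0]
  jaw: [0.6, 0.6, 0.6, 0.6, 0.6, 0.6, 0.6, 0.6, 0.6, 0.6]

```text
t: 28.05
position: [589.3, -171.1, 263.9]
ee_rot: [-2.859, -1.3, 0.0]
force: [-0.5, 0.1, -2.8]
gripper_width: 45.6
grip_force: 61.9
```

Call:
arm_command:
  offset:
    - [0, 0, 0]
    - [0, 0, 0]
  twist:
    - [0, 0, 0]
    - [0, 0, 0]
  jaw: [0.6, 0.6]

```text
t: 28.25
position: [589.0, -170.1, 264.1]
ee_rot: [-2.859, -1.302, 0.0]
force: [1.1, -0.2, -1.3]
gripper_width: 45.9
grip_force: 61.9
```

```bash
python3 - <<'E'
from h import *
snap('scene','s7')
cv2.imwrite('pics/crop8.png',cv2.resize(cv2.imread('pics/s7.png')[110:400,230:440],None,fx=2,fy=2,interpolation=cv2.INTER_CUBIC))
off((590.6,-171.4,148))
E
```

```text
at [ 589.  -170.2  264.2] xang 48.96
(590.6, -171.4, 148) [0.    0.005 0.29 ]
```

View pics/crop8.png

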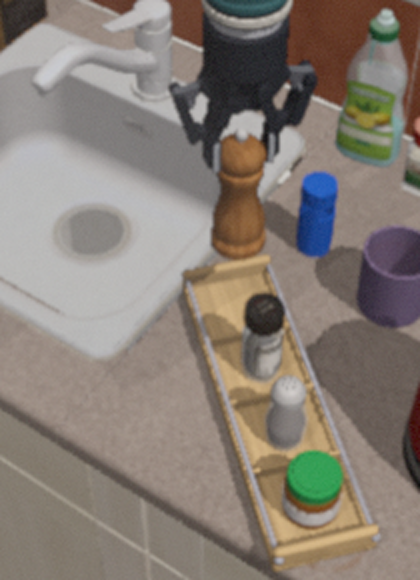

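The mill hangs upright above the last bay. Lowering.

Call:
arm_command:
  offset:
    - [0, 0.004, 0.04]
    - [0, 0.004, 0.1]
    - [0, 0.004, 0.16]
    - [0, 0.004, 0.22]
    - [0, 0.004, 0.26]
    - [0, 0.004, 0.28]
    - [0, 0.004, 0.288]
    - [0, 0.004, 0.293]
    - [0, 0.004, 0.296]
    - [0, 0.004, 0.296]
  twist:
    - [0, 0, 0]
    - [0, 0, 0]
    - [0, 0, 0]
    - [0, 0, 0]
    - [0, 0, 0]
    - [0, 0, 0]
    - [0, 0, 0]
    - [0, 0, 0]
    - [0, 0, 0]
    - [0, 0, 0]
  jaw: [0.6, 0.6, 0.6, 0.6, 0.6, 0.6, 0.6, 0.6, 0.6, 0.6]

```text
t: 29.3
position: [591.3, -172.3, 147.7]
ee_rot: [2.859, 1.3, 0.003]
force: [-1.8, 0.9, 4.7]
gripper_width: 46.0
grip_force: 62.6
```

Call:
arm_command:
  offset:
    - [0, 0, 0.001]
    - [0, 0, 0.001]
  twist:
    - [0, 0, 0]
    - [0, 0, 0]
  jaw: [0.6, 0.6]

```text
t: 29.5
position: [591.3, -172.4, 147.7]
ee_rot: [2.858, 1.3, 0.003]
force: [-3.3, 1.0, 6.3]
gripper_width: 45.9
grip_force: 62.8
```

Call:
arm_command:
  offset:
    - [0, 0, 0]
    - [0, 0, 0]
    - [0, 0, 0]
    - [0, 0, 0]
    - [0, 0, 0]
    - [0, 0, 0]
    - [0, 0, 0]
    - [0, 0, 0]
  twist:
    - [0, 0, 0]
    - [0, 0, 0]
    - [0, 0, 0]
    - [0, 0, 0]
    - [0, 0, 0]
    - [0, 0, 0]
    - [0, 0, 0]
    - [0, 0, 0]
  jaw: [0.4, 0.3, 0.2, 0.1, 0, 0, 0, 0]

```text
t: 30.3
position: [590.5, -172.2, 145.2]
ee_rot: [-2.86, -1.3, 0.0]
force: [-0.5, 0.9, 0.1]
gripper_width: 85.6
grip_force: 0.0
```

Call:
arm_command:
  offset:
    - [0, 0, -0.03]
    - [0, 0, -0.09]
    - [0, 0, -0.17]
    - [0, 0, -0.24]
    - [0, 0, -0.26]
    - [0.02, -0.08, -0.26]
    - [0.04, -0.16, -0.26]
    - [0.06, -0.24, -0.26]
    - [0.08, -0.3, -0.26]
    - [0.08, -0.3, -0.26]
  twist:
    - [0, 0, 0]
    - [0, 0, 0]
    - [0, 0, 0]
    - [0, 0, 0]
    - [0, 0, 0]
    - [0, 0, 0]
    - [0, 0, 0]
    - [0, 0, 0]
    - [0, 0, 0]
    - [0, 0, 0]
  jaw: [0, 0, 0, 0, 0, 0, 0, 0, 0, 0]

```text
t: 31.3
position: [519.0, -66.9, 248.5]
ee_rot: [-2.857, -1.303, 0.002]
force: [0.1, -0.2, -0.1]
gripper_width: 85.7
grip_force: 0.0
```

Call:
arm_command:
  offset:
    - [0, 0, 0]
    - [0, 0, 0]
    - [0, 0, 0]
    - [0, 0, 0]
  twist:
    - [0, 0, 0]
    - [0, 0, 0]
    - [0, 0, 0]
    - [0, 0, 0]
  jaw: [0, 0, 0, 0]

```text
t: 31.7
position: [521.5, -69.9, 249.1]
ee_rot: [-2.86, -1.299, 0.0]
force: [1.2, -0.5, -0.1]
gripper_width: 85.5
grip_force: 0.0
```

```bash
python3 - <<'E'
from h import *
snap('scene','s8')
cv2.imwrite('pics/crop9.png',cv2.resize(cv2.imread('pics/s8.png')[110:400,180:560],None,fx=2,fy=2,interpolation=cv2.INTER_CUBIC))
E
```

```text
(no output)
```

View pics/crop9.png

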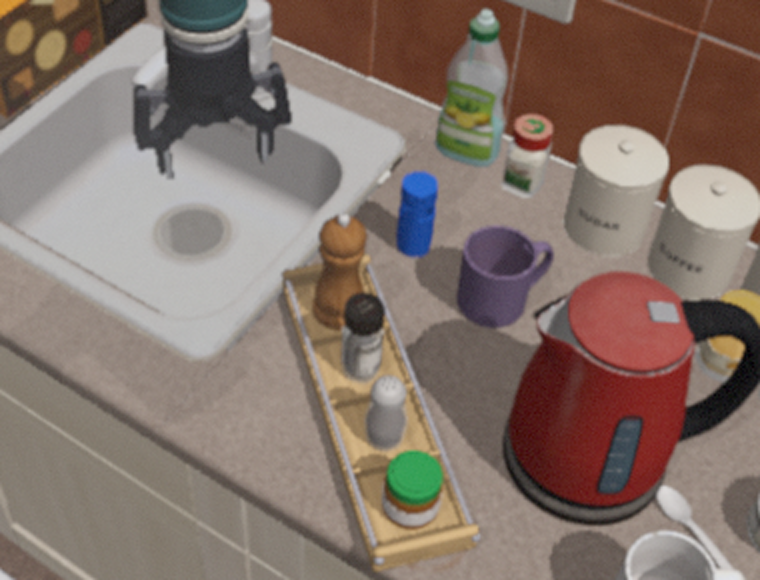

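All four stand upright in order: the small jar by the kettle, then salt shaker, spice jar and mill. The arm is clear of everything.

```bash
python3 -c "
from workcell import robot
print(robot.finish_job())"
```

```text
the job is handed in; nothing more can be done
None
```

I put all four things back upright, one per bay, rising from the small green-lidded jar by the kettle through the salt shaker and spice jar to the pepper mill at the far end, and handed the job in at about 32 s; no verdict came back.

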